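Raise the hold-down arm and slide the board out to the stop

TASK

The circuit board in the bench fixture is finished: push the black bar to swing the yellow counterweighted hold-down arm up past its balance point so that it stays standing upright by itself. Then push the board carrier by its orange tab along the rails until it is fully home against the red end stop, without lifting it out of the rails, and leave the things lying around alone.

Things in the scene. Friction and masses are not known exactly. Their poses are not given: they have to be found in the camera images.
- fixture: Aluminium bed fixed to the bench, 12 mm thick; covers x -65..125, y -170..170 mm of its frame. Origin at bench height, midway between two rails (tops 22 mm high) that leave a 93 mm wide channel. Its y axis runs along the rails to the red end stop; x points across them, away from the robot, to the side of the arm's hinge. Place and yaw (up to 0.3 rad either way) differ each time.
- end_stop (a point): Middle of the inner face of the red stop block at the fixture's +y end of the channel (y = 155 mm in the fixture's frame, 23 mm above the bench; the block reaches 34 mm above the bench).
- hinge (a point): On the level hinge axis (along the fixture's y) of the yellow hold-down arm, at (85, -50, 75) mm in the fixture's frame, between two grey cheeks 92 mm tall.
- hold_arm (a joint): Angle (rad) of the yellow arm. 0: down, level, from the hinge towards the fixture's -x, its rubber foot inside the carrier's frame, blocking it. Grows as it swings up to its stop at 1.6, upright. 20 mm wide, 160 mm long. A brass counterweight makes it balance near 0.85 rad: below, it sinks back; beyond, it tips on to the stop by itself in about 1 s and stays. Lifting takes about 1 to 3 N at the bar.
- push_bar (a point): On the arm: middle of its black round push bar, 14 mm thick, along the fixture's y, free 40 mm either side of this point; it juts to +y from an upright at the arm's end. Arm down: 150 mm from the hinge axis towards -x, 60 mm above it (135 mm above the bench), 55 mm to +y of the hinge point; open from the robot's side. Pushed to +x it swings up and over, 162 mm radius.
- carrier: Loose grey carrier with a green circuit board, 90 mm (x) by 130 mm (y), rim 14 mm tall, about 0.3 kg, lying in the channel with 1.5 mm play either side, axes along the fixture's. Origin: middle of its underside, 12 mm above the bench. Starts 25 to 75 mm to the -y side of the fixture's middle; against the stop its origin is at y = 90 mm in the fixture's frame.
- push_tab (a point): Middle of the outer (-y) face of the carrier's orange upright tab, 36 mm above the bench, 15 mm to -x and 65 mm to -y of the carrier's origin. Tab 40 mm wide (x), 8 mm thick, top 48 mm above the bench. Push it to +y; sliding takes about 1 to 4 N. Against the stop this point is 130 mm short of the stop's face.
- solder_spool: Bystander: white plastic solder spool standing on its flange, 56 mm across, 40 mm tall, loose on the bench beside the fixture; origin in the middle of its underside. Leave it alone.
- screwdriver: Bystander: screwdriver with red handle lying on the mat, 170 mm long, loose on the bench beside the fixture; origin in the middle of its underside. Leave it alone.
- flux_bottle: Bystander: amber bottle, 40 mm across, 100 mm tall, loose on the bench beside the fixture; origin in the middle of its underside. Leave it alone.
- parts_jar: Bystander: small clear jar with blue cap, 50 mm across, 60 mm tall, loose on the bench beside the fixture; origin in the middle of its underside. Leave it alone.
- multimeter: Bystander: yellow hand multimeter lying on its back, 145 x 75 x 32 mm, loose on the bench beside the fixture; origin in the middle of its underside. Leave it alone.
- side_cutters: Bystander: blue-handled side cutters lying flat, 110 mm long, 12 mm tall, loose on the bench beside the fixture; origin in the middle of its underside. Leave it alone.
Things that resemble listed ones, but are neither listed nor needed, are in the scene too. Of the things shaped like the carrier, the grey one is meant.

How it is judged:
On the way, in this order (a step that is already met when the one before it is completed fails the run):
1. the hold-down arm stands raised against its upper stop while the carrier is not yet at the end stop (value of joint hold_arm above 1.45 rad and velocity of joint hold_arm below 0.1 rad/s and not (y of carrier in the frame of fixture above 0.085 m)), for 0.3 s.
2. the carrier is pushed home against the end stop, the arm still raised (value of joint hold_arm above 1.45 rad and y of carrier in the frame of fixture above 0.085 m and x of carrier in the frame of fixture between -0.006 and 0.006 m and z of carrier in the frame of fixture below 0.017 m and angle between carrier's own z axis and vertical below 0.06 rad), for 0.2 s.
At the end, for the whole second after the job is handed in: The hold-down arm stands raised by itself (joint above 1.45 rad, at rest), and the carrier lies flat in the channel, at rest, within 5 mm of the red end stop (all of step 2 and velocity of joint hold_arm below 0.1 rad/s and linear speed of carrier below 0.02 m/s); the robot touches nothing.
It fails at once if the carrier was lifted or tipped out of its rails (z of carrier in the frame of fixture above 0.026 m or angle between carrier's own z axis and vertical above 0.2 rad).
It fails at once if a bystander was knocked over or moved more than 3 cm (distance of any of solder_spool, screwdriver, flux_bottle, parts_jar, multimeter, side_cutters from where it was at the start of the episode above 0.03 m or angle between any of solder_spool, flux_bottle, parts_jar's own z axis and vertical above 0.5 rad).
It also fails if it takes over 45 s, if anything falls off the work surface, if the arm or the gripper's body presses on something with over 40 N, if the wrist force passes 120 N, or if a joint passes its speed limit or range.

ROBOT

A 7-joint arm with a two-finger parallel gripper is mounted at the origin on the work surface. World frame = base frame: x ahead of the robot, y to its left, z up, the work surface at z = 0. Lengths are in m, angles in rad, forces in N, time in s.
With the tool pointing down it reaches from about 0.4 to 0.85 m from the base axis. Payload 4.5 kg.
Tool frame: the origin (TCP) lies on the mounting face of the last link; the fingertips stand 166 mm ahead of it and the grasp point (between the pads) lies 147 mm ahead of it; z points along the fingers, y is the line along which they close (so a half turn about z gives the same grasp; the last joint's range is limited). The gripper opens to 88 mm and grips with 3 to 60 N. Pads are 18 mm wide; open, the fingers measure 123 mm over their backs; the gripper's body (75 mm by 187 mm) begins 45 mm behind the grasp point.
Start: joints at [1.136, 0.689, -0.195, 1.565, 0.157, 0.902, -0.215], TCP at [0.282, -0.558, 0.405] pointing down, gripper open.
Joint ranges: [-3.01, 3.01], [-0.46, 2.08], [-1.47, 1.51], [0.13, 2.56], [-1, 4.14], [0.04, 2.09], [-2.66, 2.66]. Speed limits (rad/s): [2.57, 2.57, 3.14, 3.14, 3.14, 3.14, 3.14].

INTERFACE

Orientations are given as a unit quaternion [x, y, z, w].
In Python, from plant import r, snapshot gives the robot as it stands. The module is installed in compiled form; this text tells all that it offers.
- The arm moves only by the tool move_arm, never from a script. Its argument "rows" is a list of rows, each a list of 5 numbers: the shift along the tool's x, y, z in m, then the turn about the tool's z in rad, then the finger opening in m, from 0 to 0.0881. In form: [[dx, dy, dz, spin, claw], ...]. A call has 1 to 10 rows; each row shifts and turns the commanded pose from where the row before left it, along the tool's axes as they then stand; what a row does not reach is not made up. A row lasts 1/12 s, in which the tool goes at most 41.7 mm and 7.16 degrees, less where a joint would pass 70% of its speed; a pose out of reach is approached as far as the arm can. A call with a gripper value outside its range is refused whole. The fingers move at their own pace and stop on an object; "newtons" is the grip in N (left out, the last holds). Time passes only in rows, so rows that do not move let the fingers close. It gives the time, the measured TCP pose, the force, the opening and the grip force at its end, in the units of the state.
- r.get_state(): the state, without advancing time (a new reading comes with each control period).
- snapshot(name): name is "scene" or "side" or "wrist"; returns a dict with "color" (384x512x3 uint8, red, green, blue), "depth" (384x512 float32, m along the optical axis (not along the pixel's ray), 0 where there is no reading), "mtx" (3x3 intrinsics, pixels), "eye" and "orientation" of the camera in the world. Camera axes: x right, y up, looking along -z (the intrinsics and any distortion apply to the point x, -y, -z); pixel columns grow to the right and rows downward; lengths in m; the calibration is good to about 2 mm. A picture is of the moment at which its call begins.
- r.finish_job(): hands the job in; it is judged then, once.
The state is a dict: "clock": time; "q": joint angles; "qd": joint speeds; "joint_torque": joint torques, N m; "tool_pos": TCP position; "eef_rot": TCP orientation; "contact_force": force on the tool from outside, world axes, zero at the start; "moment": the same for the moment, N m; "opening": opening from 0.0 (shut) to 1.0 (fully open); "finger_force": force on a finger pad.
Only numpy, scipy, OpenCV 4.12 (cv2) and the standard library are available. Lean on these libraries where they do the work, as an engineer would, in place of code of your own. Each camera call takes 0.05 s, during which the arm holds its last target. There are 200 camera calls.

## Working session

There is one attempt and no reset: what is moved stays moved. The work goes in short steps, Python scripts to look and compute and a tool call to move; the robot and the scene stay as the last step left them, time stands still between calls to the robot, and variables do not carry over. Pictures are saved under pics/ and viewed, at most 10 in all, crops included, and the job is handed in when it is done.

Besides the shell and the picture viewer there is one more tool, called after ">>>" by a JSON object that holds its "op" and its "data", one argument or row to a line. move_arm: Moves the arm, as the interface text tells. Its arguments: {"type":"object","properties":{"rows":{"type":"array"},"newtons":{"type":"number"}},"required":["rows"]}

```bash
mkdir -p pics
cat > h.py <<'E'
import numpy as np, cv2
from scipy.spatial.transform import Rotation as R
from plant import r, snapshot
def pt(s,u,v,d=None):
    if d is None:
        w=s["depth"][v-1:v+2,u-1:u+2]; d=np.median(w[w>0])
    K=s["mtx"]; c=np.array([(u-K[0,2])/K[0,0]*d,-(v-K[1,2])/K[1,1]*d,-d])
    return R.from_quat(s["orientation"]).apply(c)+s["eye"]
E
python3 - <<'E'
from h import *
for n in ("scene","side"):
    s=snapshot(n); np.savez(n,**s); print(n,s["eye"],s["orientation"],s["mtx"].tolist(),[k for k in s])
    cv2.imwrite(f"pics/{n}.png",cv2.resize(s["color"][:,:,::-1],(800,600),interpolation=cv2.INTER_CUBIC))
st=r.get_state(); print(st["clock"],st["tool_pos"],st["eef_rot"])
print(R.from_quat(st["eef_rot"]).as_matrix())
E
```

```text
scene [ 1.01040572 -0.39643845  0.9153727 ] [0.28295766 0.12521873 0.37929261 0.87200479] [[416.24272839443927, 0.0, 260.684256558086], [0.0, 416.24272839443927, 191.75146622393075], [0.0, 0.0, 1.0]] ['color', 'depth', 'mtx', 'eye', 'orientation']
side [0.36418023 0.61092188 0.80594957] [-0.05548878  0.35143556  0.92598186 -0.12637893] [[442.3876136307218, 0.0, 255.7523304692577], [0.0, 442.3876136307218, 198.86141687892422], [0.0, 0.0, 1.0]] ['color', 'depth', 'mtx', 'eye', 'orientation']
0.1 [ 0.28221626 -0.5573276   0.40399503] [ 9.72645523e-01  2.32292882e-01 -2.68559515e-04 -7.94996774e-04]
[[ 8.92079890e-01  4.51876836e-01 -8.91770603e-04]
 [ 4.51877690e-01 -8.92078770e-01  1.42173118e-03]
 [-1.53082236e-04 -1.67126903e-03 -9.99998592e-01]]
```

View pics/scene.png

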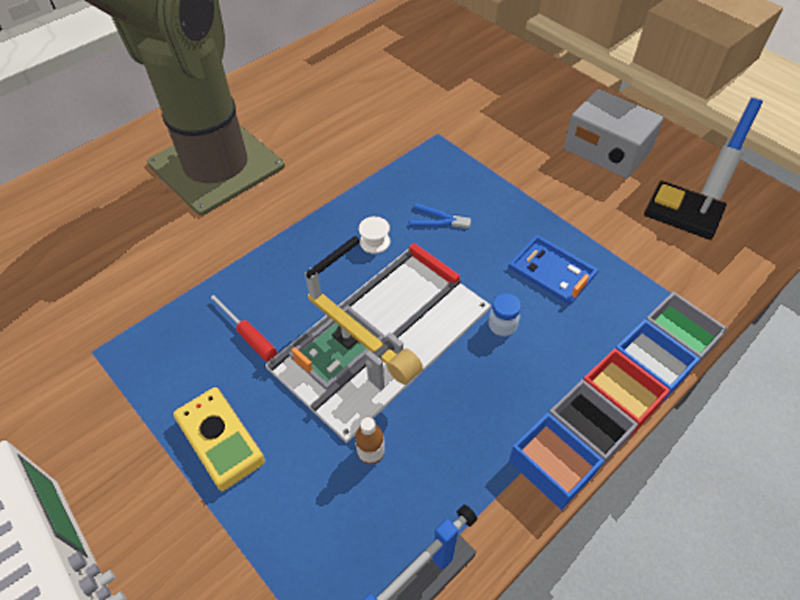

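View pics/side.png

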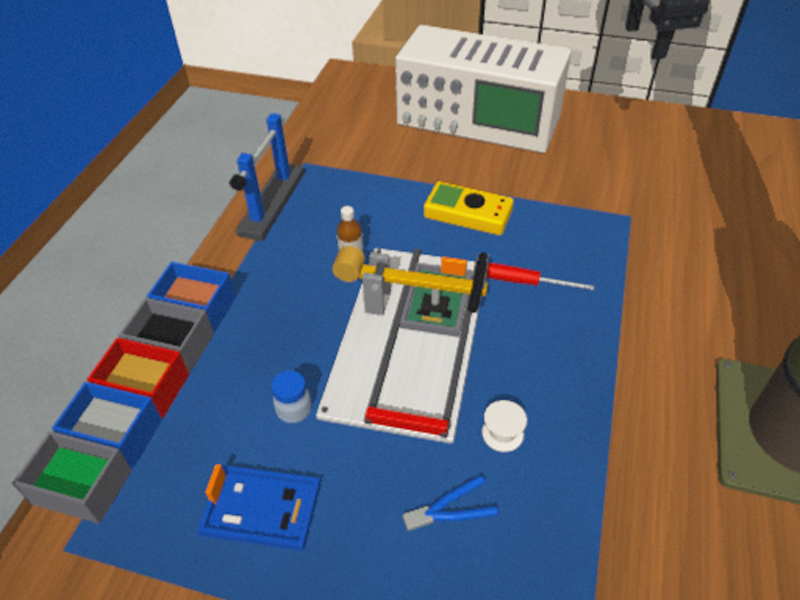

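The scene picture shows the fixture centred near (375,340): the red stop at (433,263), the black bar from (310,272) to (357,242) and the orange tab at (302,358). Two things are carrier-shaped: the grey frame with the green board in the channel (340,345), and a blue tray at (553,268). The grey one in the rails fits the description; I'll confirm it in a crop.

```bash
cat >> h.py <<'E'
def pz(s,u,v,z):
    a=pt(s,u,v,1.0)-s["eye"]; return s["eye"]+a*(z-s["eye"][2])/a[2]
E
python3 - <<'E'
from h import *
S=np.load("scene.npz");D=np.load("side.npz")
f=.64
for n,s,u,v,z in [("+x-y",S,347,440,.012),("+x+y",S,490,303,.012),("-x-y",S,268,368,.012),("+x+y",D,319,416,.012),("-x+y",D,453,441,.012),
 ("stop top -x",S,412,246,.034),("stop top +x",S,458,275,.034),("bar end+",S,357,240,.135),("bar end-",S,311,272,.135),("tab top mid",S,301,352,.048),("tab D",D,454,260,.048)]:
    print(n,pz(s,u*f,v*f,z).round(4), pt(s,int(u*f),int(v*f)).round(4))
c=S["color"][140:300,160:330,::-1]; cv2.imwrite("pics/c1.png",cv2.resize(c,None,fx=3.7,fy=3.7,interpolation=cv2.INTER_CUBIC))
E
```

```text
+x-y [ 0.6543 -0.1922  0.012 ] [ 0.6512 -0.1904  0.0075]
+x+y [0.6284 0.1472 0.012 ] [ 6.198e-01  1.559e-01 -6.000e-04]
-x-y [ 0.4735 -0.2058  0.012 ] [ 0.4694 -0.2051  0.0086]
+x+y [0.6212 0.1465 0.012 ] [0.6229 0.144  0.0086]
-x+y [0.4374 0.1363 0.012 ] [0.4403 0.1303 0.0021]
stop top -x [0.4575 0.1246 0.034 ] [0.4553 0.124  0.0345]
stop top +x [0.5596 0.1375 0.034 ] [0.5593 0.1373 0.034 ]
bar end+ [0.4519 0.0096 0.135 ] [0.4538 0.0069 0.1409]
bar end- [ 0.4533 -0.084   0.135 ] [ 0.4585 -0.087   0.1426]
tab top mid [ 0.5066 -0.1588  0.048 ] [ 0.4893 -0.1522  0.0212]
tab D [ 0.5054 -0.1601  0.048 ] [ 0.5072 -0.1623  0.0469]
```

View pics/c1.png

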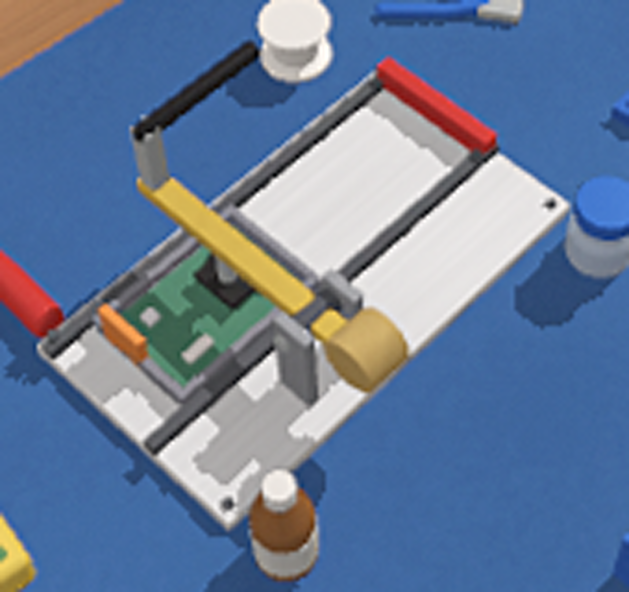

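The crop confirms the grey carrier: its orange tab is at (122,333) and the foot of the yellow arm stands inside its frame. The fixture is near (0.518, -0.031) with a yaw of about 0.09. I'll turn the tool to match, go closer and look with the wrist camera.

>>> {"op": "move_arm", "data": {
  "rows": [
    [0, 0, 0, 0.095, 0],
    [0, 0, 0, 0.095, 0],
    [0, 0, 0, 0.095, 0],
    [0, 0, 0, 0.095, 0]
  ],
  "newtons": 30
}}

```text
clock: 0.43
tool_pos: [0.2823, -0.5574, 0.4042]
eef_rot: [0.999, 0.042, -0.0, -0.001]
contact_force: [0.3, 0.1, -0.4]
opening: 0.727
finger_force: 0.0
```

>>> {"op": "move_arm", "data": {
  "rows": [
    [0.018, -0.034, 0, 0, 0],
    [0.018, -0.034, 0, 0, 0],
    [0.018, -0.034, 0, 0, 0],
    [0.018, -0.034, 0, 0, 0],
    [0.018, -0.034, 0, 0, 0],
    [0.018, -0.034, 0, 0, 0],
    [0.018, -0.034, 0, 0, 0],
    [0.018, -0.034, 0, 0, 0],
    [0.018, -0.034, 0, 0, 0],
    [0.018, -0.034, 0, 0, 0]
  ]
}}

```text
clock: 1.27
tool_pos: [0.4318, -0.2011, 0.4046]
eef_rot: [0.999, 0.044, -0.0, -0.0]
contact_force: [0.3, -1.0, 0.6]
opening: 0.006
finger_force: 0.0
```

Run:
```python
from h import *
s=snapshot("wrist"); np.savez("w1",**s); print(s["eye"],s["mtx"].tolist())
cv2.imwrite("pics/w1.png",cv2.resize(s["color"][:,:,::-1],(800,600),interpolation=cv2.INTER_CUBIC))
st=r.get_state(); print(st["clock"],st["tool_pos"],R.from_quat(st["eef_rot"]).as_matrix().round(3).tolist(),st["opening"])
```

```text
[ 0.51557183 -0.19507559  0.38352603] [[303.25984753797866, 0.0, 257.0250471913517], [0.0, 303.25984753797866, 191.1130045555913], [0.0, 0.0, 1.0]]
1.3167 [ 0.43558431 -0.19274326  0.40458421] [[0.995, 0.102, 0.002], [0.102, -0.995, 0.006], [0.003, -0.006, -1.0]] 0.006169132675160324
```

View pics/w1.png

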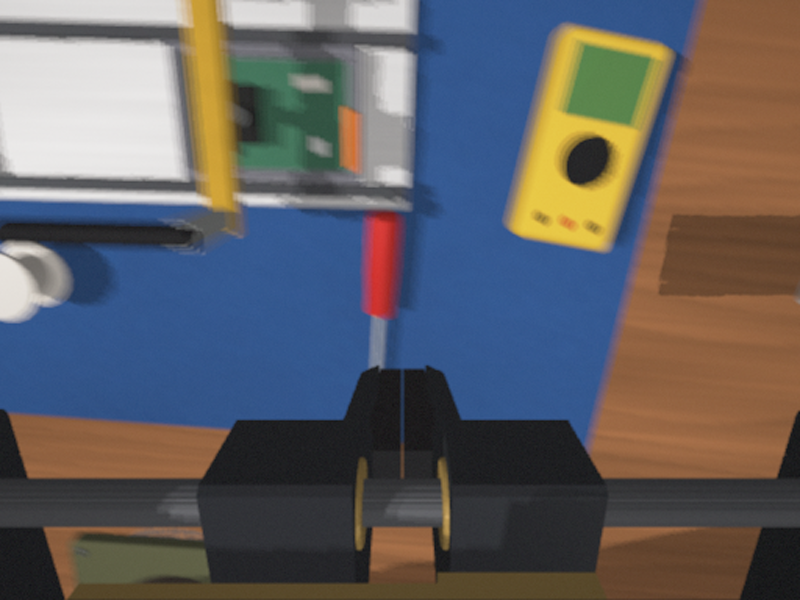

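The wrist picture, slightly motion-blurred, shows the fixture square to the tool. The orange tab is at (350,138), the bar runs from (0,233) to (195,237), and the bed's near corner is at (412,208).

Run:
```python
from h import *
s=snapshot("wrist"); np.savez("w2",**s); f=.64
st=r.get_state(); print(st["tool_pos"])
c=s["color"].astype(int)
m=((c[...,0]>180)&(c[...,1]>70)&(c[...,1]<150)&(c[...,2]<80)).astype(np.uint8)
n,l,b,ce=cv2.connectedComponentsWithStats(m); k=1+b[1:,4].argmax(); print(b[k],ce[k])
x,y,w,h,_=b[k]; ys,xs=np.where(l==k)
P=np.array([pt(s,u,v) for u,v in zip(xs,ys) if 0<u<511]); P=P[P[:,2]>.042]
print("tab top",P.mean(0),P.min(0),P.max(0))
O=np.array([.5177,-.0314])
# bed height points -> edge fit
H,W=s["depth"].shape; U,V=np.meshgrid(range(0,W),range(0,H)); d=s["depth"];K=s["mtx"]
C=np.stack([(U-K[0,2])/K[0,0]*d,-(V-K[1,2])/K[1,1]*d,-d],-1).reshape(-1,3)
Q=R.from_quat(s["orientation"]).apply(C)+s["eye"]; Q=Q[d.ravel()>0]
G=Q[(Q[:,2]>.017)&(Q[:,2]<.027)&(Q[:,0]>.4)&(Q[:,0]<.62)&(Q[:,1]<.15)&(Q[:,1]>-.19)]
for yaw in (.08,.09,.1,.11):
    e=np.array([np.cos(yaw),np.sin(yaw)]); hh=np.histogram((G[:,:2]-O)@e,bins=np.arange(-.07,.07,.004)); print(yaw,hh[0])
B=Q[(Q[:,2]>.12)&(Q[:,2]<.15)&(Q[:,0]<.5)&(Q[:,0]>.41)&(Q[:,1]>-.08)]; print("bar",len(B),B.mean(0),np.polyfit(B[:,1],B[:,0],1),B[:,2].max(),B[:,1].min(),B[:,1].max())
```

```text
[ 0.43440576 -0.19612213  0.40461685]
[236  78   7  38 245] [238.76734694  95.91428571]
tab top [ 0.50952584 -0.16461432  0.04686853] [ 0.49035238 -0.16834451  0.04493156] [ 0.52840484 -0.16103202  0.04782685]
0.08 [   0    0  229  745  809  568  328  272  280  282  285  282  218  249
  251  238  252  259  298  280  288  303  361  354  359  343  433  357
  651 1021  851  164    0    0]
0.09 [   0    8  287  678  740  660  359  275  275  289  283  268  238  227
  256  256  240  265  293  293  297  307  361  350  360  352  430  388
  599 1012  732  232    0    0]
0.1 [  0  48 337 594 668 738 395 286 265 315 244 285 234 220 267 268 214 283
 297 295 304 329 341 343 364 366 440 406 549 953 675 277  10   0]
0.11 [  0 124 335 513 664 752 453 252 304 270 295 263 221 237 265 246 249 289
 296 292 291 324 355 358 357 407 403 460 561 772 617 342  43   0]
bar 1764 [ 0.45203381 -0.03545943  0.13971292] [-0.06234616  0.44982305] 0.14299715158073506 -0.07996939592831595 0.009193262674916158
```

>>> {"op": "move_arm", "data": {
  "rows": [
    [-0.002, -0.034, 0, 0.025, 0],
    [-0.002, -0.034, 0, 0, 0],
    [-0.002, -0.033, 0, 0, 0],
    [-0.002, -0.033, 0, 0, 0],
    [0, -0.033, 0, 0, 0],
    [0, 0, 0.026, 0, 0],
    [0, 0, 0.026, 0, 0],
    [0, 0, 0.026, 0, 0],
    [0, 0, 0.026, 0, 0],
    [0, 0, 0.026, 0, 0]
  ]
}}

```text
clock: 2.2
tool_pos: [0.4121, -0.0374, 0.2736]
eef_rot: [0.999, 0.032, 0.0, 0.0]
contact_force: [-0.3, 0.2, -0.2]
opening: 0.004
finger_force: 0.0
```

>>> {"op": "move_arm", "data": {
  "rows": [
    [0, 0, 0, 0, 0],
    [0, 0, 0, 0, 0],
    [0, 0, 0, 0, 0]
  ]
}}

```text
clock: 2.45
tool_pos: [0.4122, -0.0373, 0.2755]
eef_rot: [1.0, 0.032, 0.0, 0.0]
contact_force: [-0.5, -0.3, 0.6]
opening: 0.004
finger_force: 0.0
```

>>> {"op": "move_arm", "data": {
  "rows": [
    [0.01, 0, 0, 0, 0],
    [0.008, 0, 0, 0, 0],
    [0.004, 0, 0, 0, 0],
    [0.003, 0, -0.004, 0, 0],
    [0.004, 0, -0.007, 0, 0],
    [0.004, 0, -0.007, 0, 0],
    [0.004, 0, -0.007, 0, 0]
  ]
}}

```text
clock: 3.03
tool_pos: [0.4462, -0.035, 0.3004]
eef_rot: [0.999, 0.032, -0.004, 0.0]
contact_force: [-7.4, -0.7, 2.2]
opening: 0.008
finger_force: 3.4
```

```bash
cat >> h.py <<'E'
def cloud(s):
    d=s["depth"];K=s["mtx"];H,W=d.shape; U,V=np.meshgrid(range(W),range(H))
    C=np.stack([(U-K[0,2])/K[0,0]*d,-(V-K[1,2])/K[1,1]*d,-d],-1).reshape(-1,3)
    k=d.ravel()>0
    return (R.from_quat(s["orientation"]).apply(C)+s["eye"])[k], s["color"].reshape(-1,3)[k]
E
cat > bar.py <<'E'
from h import *
s=snapshot("side"); Q,c=cloud(s)
m=(c.max(1)<70)&(Q[:,2]>.1)&(Q[:,2]<.26)&(Q[:,1]>-.017)&(Q[:,1]<.012)&(Q[:,0]>.4)&(Q[:,0]<.75)
P=Q[m]; print(len(P),P.mean(0),P.min(0),P.max(0),r.get_state()["contact_force"])
E
python3 bar.py
```

```text
396 [0.44028998 0.00282562 0.23770749] [ 0.40906727 -0.01687448  0.1516595 ] [0.47436888 0.01198501 0.25995182] [-7.79514532 -0.1596412   5.26198348]
```

```bash
sed -i 's/^P=Q\[m\]/T=np.array(r.get_state()["tool_pos"]); m\&=Q[:,2]<T[2]-.106; P=Q[m]; print("tool",T.round(4))\nP=Q[m]/' bar.py; python3 bar.py
```

```text
tool [ 0.4464 -0.035   0.301 ]
2 [0.45708871 0.0102905  0.15404575] [0.45600116 0.00976872 0.15319625] [0.45817626 0.01081228 0.15489526] [-8.07504423 -0.91391123  4.09584802]
```

>>> {"op": "move_arm", "data": {
  "rows": [
    [0.004, 0, -0.005, 0, 0],
    [0.004, 0, -0.006, 0, 0],
    [0.005, 0, -0.006, 0, 0],
    [0.005, 0, -0.006, 0, 0],
    [0.005, 0, -0.006, 0, 0],
    [0.006, 0, -0.006, 0, 0],
    [0.006, 0, -0.006, 0, 0],
    [0.006, 0, -0.005, 0, 0]
  ]
}}

```text
clock: 3.8
tool_pos: [0.4899, -0.0321, 0.3471]
eef_rot: [0.999, 0.032, 0.001, 0.0]
contact_force: [-1.4, -0.5, 0.7]
opening: 0.005
finger_force: 0.5
```

```bash
python3 bar.py
```

```text
tool [ 0.4917 -0.0319  0.3478]bar.py:5: RuntimeWarning: Mean of empty slice.
  P=Q[m]; print(len(P),P.mean(0),P.min(0),P.max(0),r.get_state()["contact_force"])
  ret = um.true_divide(
Traceback (most recent call last):
  File "bar.py", line 5, in <module>
    P=Q[m]; print(len(P),P.mean(0),P.min(0),P.max(0),r.get_state()["contact_force"])
                                   ~~~~~^^^
ValueError: zero-size array to reduction operation minimum which has no identity
```

Force has dropped, so I'll look.

Run:
```python
from h import *
a=snapshot("side")["color"][60:300,150:400]; b=snapshot("scene")["color"][60:300,150:400]
cv2.imwrite("pics/p2.png",cv2.resize(np.hstack([a,b])[:,:,::-1],None,fx=1.6,fy=1.6,interpolation=cv2.INTER_CUBIC)); print(r.get_state()["contact_force"])
```

```text
[0.80995342 0.93120815 0.27861537]
```

View pics/p2.png

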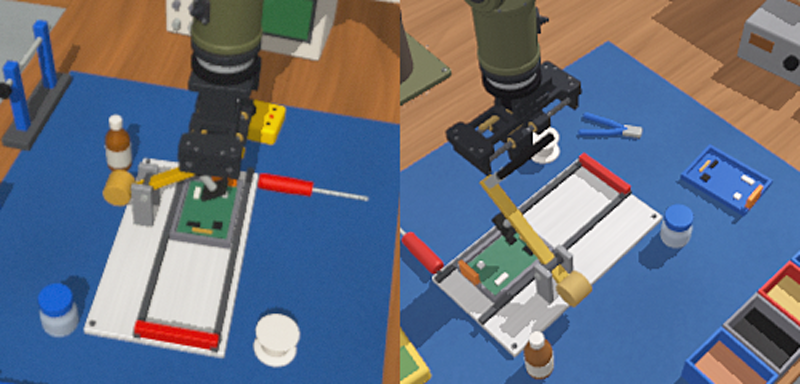

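```bash
cat > bar.py <<'E'
from h import *
s=snapshot("scene"); Q,c=cloud(s); T=np.array(r.get_state()["tool_pos"])
m=(c.max(1)<70)&(Q[:,2]>.1)&(Q[:,2]<.26)&(Q[:,1]>-.012)&(Q[:,1]<.02)&(Q[:,0]>.42)&(Q[:,0]<.75)&(Q[:,2]<T[2]-.106)
P=Q[m]; print("tool",T.round(4),"bar",len(P),np.median(P,0).round(4),P[:,2].max() if len(P) else 0,np.round(r.get_state()["contact_force"],1))
E
python3 bar.py
```

```text
tool [ 0.4901 -0.0319  0.3461] bar 48 [0.5131 0.0007 0.2137] 0.21749267069741485 [-0.8 -0.2 -1.2]
```

>>> {"op": "move_arm", "data": {
  "rows": [
    [0.007, 0, -0.006, 0, 0],
    [0.007, 0, -0.005, 0, 0],
    [0.007, 0, -0.005, 0, 0],
    [0.007, 0, -0.004, 0, 0],
    [0.007, 0, -0.004, 0, 0],
    [0.007, 0, -0.003, 0, 0],
    [0.007, 0, -0.002, 0, 0],
    [0.007, 0, -0.001, 0, 0]
  ]
}}

```text
clock: 4.67
tool_pos: [0.5464, -0.0284, 0.3759]
eef_rot: [0.999, 0.032, 0.0, 0.0]
contact_force: [0.0, -0.0, 1.3]
opening: 0.01
finger_force: 0.1
```

```bash
python3 bar.py
```

```text
tool [ 0.5478 -0.0281  0.3761] bar 66 [0.5666 0.002  0.2385] 0.2569293615832591 [2.2 0.2 0.7]
```

>>> {"op": "move_arm", "data": {
  "rows": [
    [0.007, 0, -0.001, 0, 0],
    [0.007, 0, 0, 0, 0],
    [0.006, 0, 0, 0, 0],
    [0, 0, 0, 0, 0],
    [0, 0, 0, 0, 0],
    [0, 0, 0, 0, 0],
    [0, 0, 0, 0, 0],
    [0, 0, 0, 0, 0],
    [0, 0, 0, 0, 0],
    [0, 0, 0, 0, 0]
  ]
}}

```text
clock: 5.55
tool_pos: [0.5656, -0.0271, 0.3768]
eef_rot: [0.999, 0.032, -0.0, 0.0]
contact_force: [0.3, 0.3, -0.6]
opening: 0.002
finger_force: 0.0
```

```bash
python3 bar.py
python3 - <<'E'
from h import *
a=snapshot("side")["color"][60:300,150:400]; b=snapshot("scene")["color"][60:300,150:400]
cv2.imwrite("pics/p3.png",cv2.resize(np.hstack([a,b])[:,:,::-1],None,fx=1.6,fy=1.6,interpolation=cv2.INTER_CUBIC))
E
```

```text
tool [ 0.5657 -0.0271  0.3768] bar 76 [0.6318 0.001  0.2399] 0.25811790343516217 [ 0.2 -0.  -0.1]
```

View pics/p3.png

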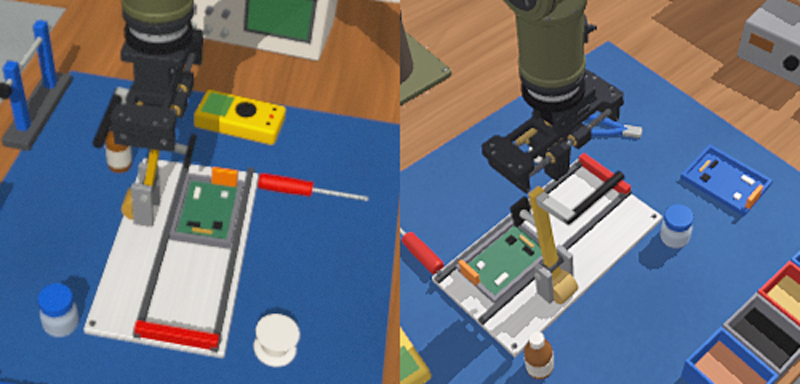

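The hold-down arm now stands upright at (540,240) in the right half. The wrist camera juts to +x and the raised foot sticks out to -x, so I'll spin the tool half a turn before pushing. First I'll back off.

>>> {"op": "move_arm", "data": {
  "rows": [
    [-0.02, 0, -0.003, 0, 0],
    [-0.025, 0, -0.005, 0, 0],
    [-0.025, 0, -0.01, 0, 0],
    [-0.025, 0, -0.015, 0, 0],
    [-0.01, 0, -0.015, 0, 0],
    [0, 0, 0, 0, 0]
  ]
}}

```text
clock: 6.2
tool_pos: [0.4593, -0.0342, 0.4268]
eef_rot: [1.0, 0.031, 0.001, 0.0]
contact_force: [-0.1, 0.9, 0.2]
opening: 0.004
finger_force: 0.0
```

```bash
python3 -c "
from h import *
s=r.get_state();print(s['q'],s['tool_pos'],s['contact_force'])"
```

```text
[-0.01593597  0.4438942  -0.01473899  2.02036515  0.01075523  0.67550299
 -1.54542564] [ 0.45929627 -0.03421481  0.42680243] [-0.12034531  0.86585527  0.16808346]
```

>>> {"op": "move_arm", "data": {
  "rows": [
    [0, 0, 0, 0.12, 0],
    [0, 0, 0, 0.12, 0],
    [0, 0, 0, 0.12, 0],
    [0, 0, 0, 0.12, 0],
    [0, 0, 0, 0.12, 0],
    [0, 0, 0, 0.12, 0],
    [0, 0, 0, 0.12, 0],
    [0, 0, 0, 0.12, 0],
    [0, 0, 0, 0.12, 0]
  ]
}}

```text
clock: 6.95
tool_pos: [0.4619, -0.0336, 0.4242]
eef_rot: [0.872, -0.489, 0.001, 0.0]
contact_force: [-1.0, 0.2, -0.3]
opening: 0.004
finger_force: 0.0
```

>>> {"op": "move_arm", "data": {
  "rows": [
    [0, 0, 0, 0.12, 0],
    [0, 0, 0, 0.12, 0],
    [0, 0, 0, 0.12, 0],
    [0, 0, 0, 0.12, 0],
    [0, 0, 0, 0.12, 0],
    [0, 0, 0, 0.12, 0],
    [0, 0, 0, 0.12, 0],
    [0, 0, 0, 0.12, 0],
    [0, 0, 0, 0.12, 0]
  ]
}}

```text
clock: 7.7
tool_pos: [0.4618, -0.0331, 0.4251]
eef_rot: [-0.498, 0.867, -0.001, 0.001]
contact_force: [-0.9, -2.1, -1.5]
opening: 0.008
finger_force: 0.0
```

>>> {"op": "move_arm", "data": {
  "rows": [
    [0, 0, 0, 0.12, 0],
    [0, 0, 0, 0.12, 0],
    [0, 0, 0, 0.12, 0],
    [0, 0, 0, 0.12, 0],
    [0, 0, 0, 0.12, 0],
    [0, 0, 0, 0.12, 0],
    [0, 0, 0, 0.12, 0],
    [0, 0, 0, 0.12, 0],
    [0, 0, 0, 0, 0],
    [0, 0, 0, 0, 0]
  ]
}}

```text
clock: 8.53
tool_pos: [0.3235, -0.171, 0.4117]
eef_rot: [-0.128, 0.991, 0.048, 0.0]
contact_force: [0.1, 0.6, -1.0]
opening: 0.007
finger_force: 0.0
```

```bash
python3 -c "
from h import *
s=r.get_state();print(s['q'],s['tool_pos'],R.from_quat(s['eef_rot']).as_matrix().round(3).tolist())"
```

```text
[-0.31932438  0.87370598  1.50878055  2.2904627  -0.9998256   1.18454189
 -2.65415931] [ 0.32349546 -0.17098585  0.41165865] [[-0.967, -0.255, -0.012], [-0.255, 0.962, 0.096], [-0.013, 0.096, -0.995]]
```

The spin ran the other way, into the joint limits. I'll unwind it.

>>> {"op": "move_arm", "data": {
  "rows": [
    [0, 0, 0, -0.1, 0],
    [0, 0, 0, -0.1, 0],
    [0, 0, 0, -0.1, 0],
    [0, 0, 0, -0.1, 0],
    [0, 0, 0, -0.1, 0],
    [0, 0, 0, -0.1, 0]
  ]
}}

```text
clock: 9.03
tool_pos: [0.325, -0.1694, 0.4118]
eef_rot: [-0.421, 0.906, 0.046, 0.015]
contact_force: [0.5, 0.1, 0.8]
opening: 0.004
finger_force: 0.0
```

```bash
python3 -c "
from h import *
s=r.get_state();print(s['clock'],s['q'],s['tool_pos'],R.from_quat(s['eef_rot']).as_matrix().round(3).tolist())"
```

```text
9.0333 [-0.31993128  0.75910037  1.35654225  2.28893616 -0.9550727   1.03654379
 -2.17708118] [ 0.32501045 -0.16937135  0.41182007] [[-0.646, -0.764, -0.012], [-0.761, 0.642, 0.095], [-0.065, 0.071, -0.995]]
```

>>> {"op": "move_arm", "data": {
  "rows": [
    [-0.026, -0.015, 0, 0, 0],
    [-0.026, -0.015, 0, 0, 0],
    [-0.026, -0.015, 0, 0, 0],
    [-0.026, -0.015, 0, 0, 0],
    [-0.026, -0.015, 0, 0, 0],
    [0, 0, 0, -0.12, 0],
    [0, 0, 0, -0.12, 0],
    [0, 0, 0, -0.12, 0],
    [0, 0, 0, -0.12, 0],
    [0, 0, 0, -0.12, 0]
  ]
}}

```text
clock: 9.87
tool_pos: [0.4667, -0.1189, 0.4148]
eef_rot: [-0.67, 0.741, 0.039, 0.028]
contact_force: [0.4, 0.7, -0.4]
opening: 0.01
finger_force: 0.0
```

>>> {"op": "move_arm", "data": {
  "rows": [
    [0, 0, 0, -0.12, 0],
    [0, 0, 0, -0.12, 0],
    [0, 0, 0, -0.12, 0],
    [0, 0, 0, -0.12, 0],
    [0, 0, 0, -0.12, 0],
    [0, 0, 0, -0.12, 0],
    [0, 0, 0, -0.12, 0],
    [0, 0, 0, -0.12, 0],
    [0, 0, 0, -0.12, 0],
    [0, 0, 0, -0.12, 0]
  ]
}}

```text
clock: 10.7
tool_pos: [0.4666, -0.119, 0.4149]
eef_rot: [0.971, -0.233, -0.017, -0.045]
contact_force: [0.9, -0.5, 0.2]
opening: 0.004
finger_force: 0.0
```

```bash
cat > st.py <<'E'
from h import *
s=r.get_state();M=R.from_quat(s['eef_rot']).as_matrix()
print(s['clock'],np.round(s['q'],2),s['tool_pos'],"tip",s['tool_pos']+.166*M[:,2],'yaw',np.arctan2(M[1,0],M[0,0]),M.round(3).tolist(),s['contact_force'].round(1) if hasattr(s['contact_force'],'round') else s['contact_force'])
E
python3 st.py
```

```text
10.7 [-0.28  0.62  0.78  1.99 -0.68  0.87 -1.14] [ 0.46664579 -0.11901486  0.41489758] tip [ 0.46478405 -0.10306962  0.24967566] yaw -0.46939018949126904 [[0.891, -0.455, -0.011], [-0.452, -0.887, 0.096], [-0.054, -0.08, -0.995]] [ 0.9 -0.5  0.2]
```

>>> {"op": "move_arm", "data": {
  "rows": [
    [0, 0, 0, -0.12, 0],
    [0, 0, 0, -0.12, 0],
    [0, 0, 0, -0.12, 0],
    [0, 0, 0, -0.12, 0],
    [0, 0, 0, -0.12, 0],
    [0, 0, 0, -0.12, 0],
    [0, 0, 0, -0.12, 0],
    [0, 0, 0, -0.12, 0],
    [0, 0, 0, -0.12, 0],
    [0, 0, 0, -0.12, 0]
  ]
}}

```text
clock: 11.53
tool_pos: [0.4666, -0.1191, 0.4149]
eef_rot: [0.933, 0.355, 0.012, -0.047]
contact_force: [-0.1, 0.4, 0.8]
opening: 0.008
finger_force: 0.0
```

```bash
python3 st.py
```

```text
11.5333 [-0.08  0.53  0.41  1.98 -0.43  0.76 -0.23] [ 0.46659184 -0.11913932  0.41490589] tip [ 0.46476035 -0.10313771  0.24968909] yaw 0.7255060459733952 [[0.747, 0.665, -0.011], [0.662, -0.743, 0.096], [0.056, -0.079, -0.995]] [-0.1  0.4  0.8]
```

>>> {"op": "move_arm", "data": {
  "rows": [
    [0, 0, 0, -0.12, 0],
    [0, 0, 0, -0.12, 0],
    [0, 0, 0, -0.12, 0],
    [0, 0, 0, -0.12, 0],
    [0, 0, 0, -0.12, 0],
    [0, 0, 0, -0.12, 0],
    [0, 0, 0, -0.12, 0],
    [0, 0, 0, -0.12, 0],
    [0, 0, 0, -0.12, 0],
    [0, 0, 0, -0.12, 0]
  ]
}}

```text
clock: 12.37
tool_pos: [0.4666, -0.1193, 0.4149]
eef_rot: [0.57, 0.82, 0.037, -0.032]
contact_force: [0.1, -0.2, -0.6]
opening: 0.006
finger_force: 0.0
```

```bash
python3 st.py
```

```text
12.3667 [ 0.16  0.5   0.04  1.97 -0.17  0.72  0.68] [ 0.46657577 -0.11925224  0.41489399] tip [ 0.46476018 -0.10317691  0.24968417] yaw 1.9282139482429987 [[-0.348, 0.937, -0.011], [0.933, 0.348, 0.097], [0.095, 0.024, -0.995]] [ 0.1 -0.2 -0.6]
```

>>> {"op": "move_arm", "data": {
  "rows": [
    [0, 0, 0, -0.12, 0],
    [0, 0, 0, -0.12, 0],
    [0, 0, 0, -0.12, 0],
    [0, 0, 0, -0.12, 0],
    [0, 0, 0, -0.12, 0],
    [0, 0, 0, -0.12, 0],
    [0, 0, 0, -0.12, 0],
    [0, 0, 0, -0.12, 0],
    [0, 0, 0, -0.12, 0],
    [0, 0, 0, -0.12, 0]
  ]
}}

```text
clock: 13.2
tool_pos: [0.4665, -0.1194, 0.4149]
eef_rot: [0.007, 0.999, 0.049, -0.006]
contact_force: [-0.1, -1.2, 0.2]
opening: 0.007
finger_force: 0.0
```

>>> {"op": "move_arm", "data": {
  "rows": [
    [0, 0, 0, -0.089, 0],
    [0, 0, 0, 0, 0],
    [0, 0, 0, 0, 0]
  ]
}}

```text
clock: 13.45
tool_pos: [0.4661, -0.1198, 0.4149]
eef_rot: [-0.032, 0.998, 0.049, -0.004]
contact_force: [0.1, -0.3, 0.5]
opening: 0.005
finger_force: 0.0
```

```bash
cat >> st.py <<'E'
import sys
a=sys.argv[1:]
if a: print("tool shift to put tip there", (M.T@(np.array(a,float)-(s['tool_pos']+.166*M[:,2]))).round(4))
Q,c=cloud(snapshot("side")); c=c.astype(int)
m=(c[:,0]>150)&(c[:,1]>50)&(c[:,1]<0.6*c[:,0])&(c[:,2]<70)&(Q[:,2]>.028)&(Q[:,2]<.052)&(abs(Q[:,0]-.5)<.04)&(abs(Q[:,1]+.09)<.12)
P=Q[m]; print("tab",len(P),np.median(P,0) if len(P) else '',np.percentile(P,[5,95],axis=0).round(4).tolist() if len(P) else '')
E
python3 st.py .502 -.207 .12
```

```text
13.45 [ 0.42  0.51 -0.35  1.95  0.11  0.73  1.66] [ 0.46607114 -0.11982433  0.4149052 ] tip [ 0.46421606 -0.10364069  0.24970638] yaw -3.076854732740411 [[-0.998, -0.064, -0.011], [-0.065, 0.993, 0.097], [0.005, 0.098, -0.995]] [ 0.1 -0.3  0.5]
tool shift to put tip there [-0.0316 -0.1178  0.1186]
tab 91 [ 0.5072768  -0.16088864  0.03909228] [[0.4905, -0.1641, 0.0291], [0.5238, -0.1581, 0.048]]
```

>>> {"op": "move_arm", "data": {
  "rows": [
    [-0.008, -0.03, 0, 0, 0],
    [-0.008, -0.03, 0, 0, 0],
    [-0.008, -0.03, 0, 0, 0],
    [-0.008, -0.028, 0, 0, 0],
    [0, 0, 0.03, 0, 0],
    [0, 0, 0.03, 0, 0],
    [0, 0, 0.03, 0, 0],
    [0, 0, 0.028, 0, 0],
    [0, 0, 0, 0, 0],
    [0, 0, 0, 0, 0]
  ]
}}

```text
clock: 14.33
tool_pos: [0.5035, -0.2237, 0.2853]
eef_rot: [-0.033, 0.998, 0.049, -0.006]
contact_force: [0.3, -0.5, 0.9]
opening: 0.002
finger_force: 0.0
```

```bash
python3 st.py .502 -.207 .032
python3 - <<'E'
from h import *
a=snapshot("side")["color"][60:300,150:400]; b=snapshot("scene")["color"][60:300,150:400]
cv2.imwrite("pics/p4.png",cv2.resize(np.hstack([a,b])[:,:,::-1],None,fx=1.6,fy=1.6,interpolation=cv2.INTER_CUBIC))
E
```

```text
14.3333 [ 0.53  0.79 -0.28  1.86  0.21  0.57  1.78] [ 0.50347582 -0.22374125  0.28525849] tip [ 0.50110741 -0.20753586  0.12006837] yaw -3.0760273412672685 [[-0.998, -0.064, -0.014], [-0.066, 0.993, 0.098], [0.008, 0.098, -0.995]] [ 0.3 -0.5  0.9]
tool shift to put tip there [-0.0016 -0.0082  0.0877]
tab 89 [ 0.50682607 -0.16071142  0.03901823] [[0.49, -0.164, 0.0297], [0.5238, -0.1582, 0.0476]]
```

View pics/p4.png

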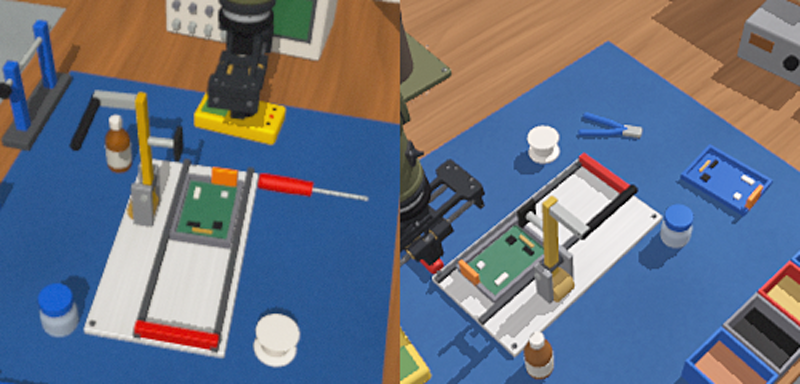

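>>> {"op": "move_arm", "data": {
  "rows": [
    [-0.001, -0.003, 0.029, 0, 0],
    [0, -0.003, 0.029, 0, 0],
    [0, -0.002, 0.028, 0, 0],
    [0, 0, 0, 0, 0],
    [0, 0, 0, 0, 0]
  ]
}}

```text
clock: 14.9
tool_pos: [0.5042, -0.224, 0.2003]
eef_rot: [-0.032, 0.998, 0.049, -0.004]
contact_force: [0.9, -0.1, 0.5]
opening: 0.008
finger_force: 0.0
```

```bash
python3 st.py .493 -.069 .034
```

```text
14.9 [ 0.49  0.93 -0.23  1.89  0.25  0.39  1.75] [ 0.50416817 -0.22403893  0.20030124] tip [ 0.50224034 -0.20798541  0.03509057] yaw -3.076396499872875 [[-0.998, -0.064, -0.012], [-0.065, 0.993, 0.097], [0.005, 0.097, -0.995]] [ 0.9 -0.1  0.5]
tool shift to put tip there [0.0002 0.1385 0.0146]
tab 93 [ 0.5066632  -0.16105374  0.03807701] [[0.4901, -0.1638, 0.0292], [0.5237, -0.1585, 0.0487]]
```

>>> {"op": "move_arm", "data": {
  "rows": [
    [0, 0.01, 0.002, 0, 0],
    [0, 0.008, 0.002, 0, 0],
    [0, 0.008, 0.001, 0, 0],
    [0, 0.008, 0.001, 0, 0],
    [0, 0.008, 0.001, 0, 0],
    [0, 0.008, 0.001, 0, 0]
  ]
}}

```text
clock: 15.45
tool_pos: [0.5007, -0.1731, 0.197]
eef_rot: [-0.032, 0.998, 0.048, -0.004]
contact_force: [-0.6, -2.8, 1.4]
opening: 0.007
finger_force: 1.5
```

```bash
python3 st.py .491 -.045 .034
```

```text
15.45 [ 0.39  0.92 -0.2   1.96  0.23  0.31  1.68] [ 0.50065527 -0.17311467  0.19704467] tip [ 0.49888308 -0.1572252   0.03181639] yaw -3.0764998750895556 [[-0.998, -0.064, -0.011], [-0.065, 0.993, 0.096], [0.004, 0.096, -0.995]] [-0.6 -2.8  1.4]
tool shift to put tip there [0.0006 0.1122 0.0087]
tab 78 [ 0.50399825 -0.13605146  0.03648427] [[0.4865, -0.1384, 0.0286], [0.5209, -0.1329, 0.0448]]
```

>>> {"op": "move_arm", "data": {
  "rows": [
    [0, 0.008, 0.001, 0, 0],
    [0, 0.01, 0.001, 0, 0],
    [0, 0.01, 0.001, 0, 0],
    [0, 0.01, 0.001, 0, 0],
    [0, 0.01, 0.001, 0, 0],
    [0, 0.01, 0.001, 0, 0],
    [0, 0.01, 0.001, 0, 0],
    [0, 0.01, 0.001, 0, 0],
    [0, 0.008, 0.001, 0, 0],
    [0, 0.005, 0, 0, 0]
  ]
}}

```text
clock: 16.33
tool_pos: [0.4945, -0.0803, 0.1963]
eef_rot: [-0.033, 0.998, 0.049, -0.004]
contact_force: [0.4, -1.6, -0.4]
opening: 0.008
finger_force: 0.8
```

```bash
python3 st.py
python3 - <<'E'
from h import *
a=snapshot("side")["color"][60:300,150:400]; b=snapshot("scene")["color"][60:300,150:400]
cv2.imwrite("pics/p5.png",cv2.resize(np.hstack([a,b])[:,:,::-1],None,fx=1.6,fy=1.6,interpolation=cv2.INTER_CUBIC))
E
```

```text
16.3333 [ 0.2   0.91 -0.17  2.05  0.17  0.21  1.56] [ 0.49449667 -0.08034706  0.19628741] tip [ 0.49249972 -0.06409158  0.03109731] yaw -3.0742822249731123 [[-0.998, -0.066, -0.012], [-0.067, 0.993, 0.098], [0.005, 0.099, -0.995]] [ 0.4 -1.6 -0.4]
tab 39 [ 0.49768534 -0.04257816  0.03239165] [[0.4812, -0.0445, 0.0283], [0.5168, -0.0411, 0.0365]]
```

View pics/p5.png

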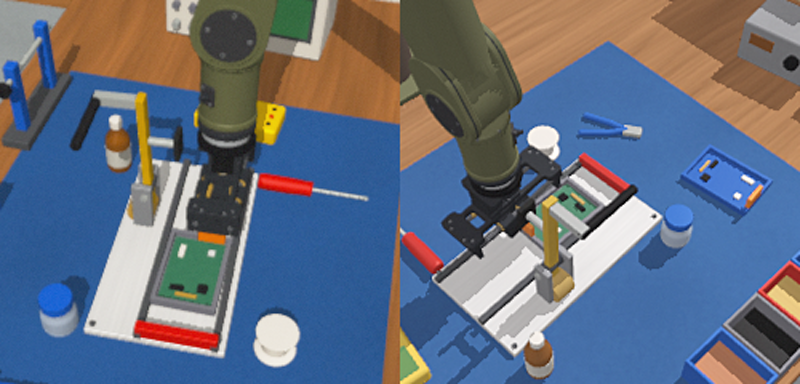

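The hold-down arm is still upright and the carrier is about 35 mm short of the stop. I'll keep pushing, more gently.

>>> {"op": "move_arm", "data": {
  "rows": [
    [0, 0.006, 0.001, 0, 0],
    [0, 0.007, 0, 0, 0],
    [0, 0.007, 0.001, 0, 0],
    [0, 0.005, 0, 0, 0],
    [0, 0.003, 0, 0, 0],
    [0, 0.002, 0, 0, 0]
  ]
}}

```text
clock: 16.98
tool_pos: [0.4925, -0.0514, 0.1974]
eef_rot: [-0.033, 0.998, 0.049, -0.004]
contact_force: [-0.2, -2.4, -1.7]
opening: 0.005
finger_force: 0.7
```

>>> {"op": "move_arm", "data": {
  "rows": [
    [0, 0.002, 0, 0, 0],
    [0, 0.002, 0, 0, 0],
    [0, 0.001, 0, 0, 0]
  ]
}}

```text
clock: 17.23
tool_pos: [0.4923, -0.0471, 0.1979]
eef_rot: [-0.033, 0.998, 0.049, -0.004]
contact_force: [0.1, -1.0, -1.8]
opening: 0.003
finger_force: 0.7
```

```bash
python3 st.py
```

```text
17.2333 [ 0.13  0.9  -0.16  2.08  0.15  0.19  1.52] [ 0.49225101 -0.04710847  0.19786206] tip [ 0.49032074 -0.03103112  0.03265373] yaw -3.076023019612091 [[-0.998, -0.065, -0.012], [-0.066, 0.993, 0.097], [0.005, 0.097, -0.995]] [ 0.1 -1.  -1.8]
tab 28 [ 0.49470361 -0.00934197  0.03051973] [[0.4808, -0.0115, 0.0285], [0.5121, -0.0077, 0.0344]]
```

>>> {"op": "move_arm", "data": {
  "rows": [
    [0, 0.002, 0, 0, 0],
    [0, 0.002, 0, 0, 0],
    [0, 0.002, 0, 0, 0]
  ]
}}

```text
clock: 17.53
tool_pos: [0.4919, -0.0413, 0.1985]
eef_rot: [-0.032, 0.998, 0.049, -0.004]
contact_force: [0.2, -1.0, -1.1]
opening: 0.007
finger_force: 0.7
```

>>> {"op": "move_arm", "data": {
  "rows": [
    [0, 0.002, 0, 0, 0],
    [0, 0.002, 0, 0, 0],
    [0, 0.001, 0, 0, 0]
  ]
}}

```text
clock: 17.78
tool_pos: [0.4923, -0.0385, 0.1991]
eef_rot: [-0.031, 0.998, 0.047, -0.003]
contact_force: [2.0, -8.8, -0.3]
opening: 0.003
finger_force: 4.8
```

Force jumped to 8.8 N, so it has reached the stop. I'll hold, then back off and look.

>>> {"op": "move_arm", "data": {
  "rows": [
    [0, 0.002, 0, 0, 0],
    [0, 0, 0, 0, 0],
    [0, 0, 0, 0, 0],
    [0, 0, 0, 0, 0]
  ]
}}

```text
clock: 18.12
tool_pos: [0.4926, -0.038, 0.1994]
eef_rot: [-0.03, 0.998, 0.046, -0.003]
contact_force: [1.7, -11.0, -0.6]
opening: 0.002
finger_force: 5.5
```

>>> {"op": "move_arm", "data": {
  "rows": [
    [0, -0.01, -0.001, 0, 0],
    [0, -0.02, -0.002, 0, 0],
    [0, -0.03, -0.003, 0, 0],
    [0, -0.03, -0.003, 0, 0],
    [0, -0.03, -0.003, 0, 0],
    [0, -0.03, -0.003, 0, 0],
    [0, -0.02, -0.002, 0, 0],
    [0, 0, 0, 0, 0],
    [0, 0, 0, 0, 0]
  ]
}}

```text
clock: 18.87
tool_pos: [0.5025, -0.2055, 0.1995]
eef_rot: [-0.032, 0.998, 0.049, -0.004]
contact_force: [-0.4, 0.3, -0.6]
opening: 0.001
finger_force: 0.0
```

```bash
python3 st.py
python3 - <<'E'
from h import *
a=snapshot("side")["color"][60:300,150:400]; b=snapshot("scene")["color"][60:300,150:400]
cv2.imwrite("pics/p6.png",cv2.resize(np.hstack([a,b])[:,:,::-1],None,fx=1.6,fy=1.6,interpolation=cv2.INTER_CUBIC))
E
```

```text
18.8667 [ 0.46  0.92 -0.22  1.92  0.25  0.36  1.72] [ 0.50247872 -0.20545725  0.1994953 ] tip [ 0.50067586 -0.18928088  0.03429519] yaw -3.0781189489173117 [[-0.998, -0.063, -0.011], [-0.063, 0.993, 0.097], [0.005, 0.098, -0.995]] [-0.4  0.3 -0.6]
tab 107 [ 0.49704694 -0.00240579  0.04040527] [[0.4797, -0.0069, 0.0298], [0.5134, 0.0003, 0.0473]]
```

View pics/p6.png

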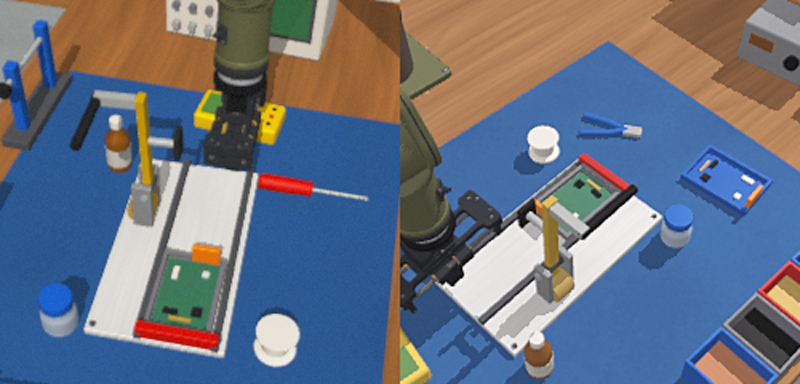

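The carrier sits flush against the red stop (178,328 in the left half), the hold-down arm stands upright, and the bystanders are undisturbed.

```bash
python3 -c "
from plant import r
print(r.finish_job())"
```

```text
the job is handed in; nothing more can be done
None
```

The job is handed in: the hold-down arm stands upright by itself and the carrier is home against the red end stop, with the gripper clear and the bystanders apparently unmoved in the last picture; the interface returned no verdict.

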